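# Unlatch the beater case

### The job

The large wooden case holds the mixer's beaters, and its lid is locked by two sliding bolts on top. First slide the short keeper bolt fully back towards the case's front (the side with the carrying handle), out of the way, then draw the long bolt fully back out of its catch at the edge of the lid, so that the lid is free to be lifted; leave both bolts drawn back, and leave the small case's bolt alone.

Things in the scene. Friction and masses are not known exactly. Their poses are not given: they have to be found in the camera images.
- large_case: The larger of two wooden cases with white lids, 240 (x) x 260 (y) x 100 mm high, fixed to the table. Origin: centre of its underside; -x is its front with the carrying handle, +x its hinged rear. On the flat lid lie two steel bolts at right angles, each with one upright knob; bars and guides rise at most 14 mm above the lid, only the knobs (47 mm) stand higher.
- keeper_knob (a point): Knob of the keeper (first, shorter bolt), near the lid's front: a round post 16 mm across. Point on its axis, 34 mm above the lid, 13 mm below its top; axes parallel to the case's. Its flat bar runs along x; the bar's rear end lies in the path of the long bolt's lug. Opens towards the case's -x by 45 mm; friction about 2.5 N, stays where left.
- bolt_knob (a point): Knob of the long bolt (second), farther back: same post 16 mm across, point on its axis 34 mm above the lid; both shut, it is 90 mm along +x and 22 mm along -y of the keeper's. Its bar runs along y into a catch at the case's -y edge. Blocked after about 6 mm until the keeper is back 25 mm. Opens towards the case's +y by 55 mm; friction about 2.5 N, stays.
- keeper (a joint): How far the keeper is drawn back, in m: 0 fully shut, 0.045 fully open (hard stop); it starts shut to within 8 mm.
- bolt (a joint): How far the long bolt is drawn back, in m: 0 fully shut, 0.055 fully open (hard stop); it starts shut to within 3 mm.
- small_bolt_knob (a point): The like knob, 16 mm across, of the only bolt on the small wooden case (170 x 190 mm, 75 mm high), a bystander; this point is 34 mm above that lid. Not to be moved.

How it is judged:
By the outcome, as a careful person would: the job done as asked, in the order asked, and still so for the second after the job is handed in, with the robot touching nothing.
It also fails if it takes over 43 s, if anything falls off the work surface, if the arm or the gripper's body presses on something with over 40 N, if the wrist force passes 120 N, or if a joint passes its speed limit or range.

### The arm

A 7-joint arm with a two-finger parallel gripper is mounted at the origin on the work surface. World frame = base frame: x ahead of the robot, y to its left, z up, the work surface at z = 0. Lengths are in m, angles in degrees, forces in N, time in s.
With the tool pointing down it reaches from about 0.4 to 0.9 m from the base axis. Payload 5.5 kg.
Tool frame: the origin (TCP) lies at the very end of the fingers, on their centre line; the grasp point (between the pads) lies 19 mm behind it; y points along the fingers, x is the direction in which the jaws open and shut, and the axes are right-handed (so a half turn about y gives the same grasp; the last joint's range is limited). The gripper opens to 85 mm and grips with 20 to 120 N. Pads are 22 mm wide; open, the fingers measure 114 mm over their backs; the gripper's body (76 mm by 85 mm) begins 54 mm behind the grasp point. The pads swing forward as they close: fully open they stand 13 mm farther back than shut.
Start: joints at [-54.763, 28.699, -24.465, 88.831, 12.651, 65.22, -12.049], TCP at [0.224, 0.61, 0.231] pointing down, gripper open.
Joint ranges: [-164.97, 164.97], [-17.58, 116.51], [-87.97, 89.64], [11.32, 138.91], [-80.73, 260.73], [10.89, 115.49], [-147.41, 147.41]. Speed limits (degrees/s): [147.25, 147.25, 180, 180, 180, 180, 180].

### API

Orientations are given as a 3x3 rotation matrix whose columns are the frame's x, y, z axes.
In Python, from station import monitor, read_camera, camera_info, order gives the robot as it stands.
- The arm moves only by the tool step_arm, never from a script. Its argument "targets" is text: rows parted by semicolons, each of 7 numbers parted by spaces: the shift along the tool's x, y, z scaled (see below), then the turn, a rotation vector about the tool's x, y, z scaled (see below), then the gripper command: -1 is shut, 1 is fully open, values between are in proportion. In form: tx ty tz ax ay az gripper; .... A call has 1 to 12 rows; each row shifts and turns the commanded pose from where the row before left it, along the tool's axes as they then stand; what a row does not reach is not made up. The controller multiplies each number of a shift by 500 mm and each number of a turn by 0.12 rad. A row lasts 1/12 s, in which the tool goes at most 41.7 mm and 7.16 degrees, less where a joint would pass 70% of its speed; a pose out of reach is approached as far as the arm can. A call with a number of a shift or a turn outside -1 to 1 is refused whole. A call with a gripper value outside its range is refused whole. The fingers move at their own pace and stop on an object; the grip force is fixed at half the most. Time passes only in rows, so rows that do not move let the fingers close. It gives the time, the measured TCP pose, the force and the opening at its end, in the units of the state.
- monitor.observe(): the state, without advancing time (a new reading comes with each control period).
- read_camera(name): name is "side" or "top"; returns the picture (480x640x3 uint8, red, green, blue); there is no depth.
- camera_info(name): a dict with "fov_y" (degrees; the focal length in pixels is half the picture's height over the tangent of half this angle, whatever the lens; pixels are square), "cx", "cy" (the principal point, pixels), "dist" ([k1, k2, p1, p2, k3] as OpenCV has them; the pictures are not rectified), "rvec" (rotation vector, rad) and "tvec" (3), from world to camera coordinates, as OpenCV has them. Camera axes: x right, y down, z forward; pixel columns grow to the right and rows downward; lengths in m; the calibration is good to about 2 mm. A picture is of the moment at which its call begins. camera_info takes no time and is no camera call.
- order.close_job(): hands the job in, once; it reports no verdict.
The state is a dict: "time": time; "joint_pos": joint angles; "joint_vel": joint speeds; "tau": joint torques, N m; "position": TCP position; "ee_rot": TCP orientation; "force": force on the tool from outside, world axes, zero at the start; "ft_torque": the same for the moment, N m; "width": opening from 0.0 (shut) to 1.0 (fully open).
Only numpy, scipy, OpenCV 4.12 (cv2) and the standard library are available. Lean on these libraries where they do the work, as an engineer would, in place of code of your own. Each camera call takes 0.05 s, during which the arm holds its last target.

## Working session

There is one attempt and no reset: what is moved stays moved. The work goes in short steps, Python scripts to look and compute and a tool call to move; the robot and the scene stay as the last step left them, time stands still between calls to the robot, and variables do not carry over. Pictures are saved under pics/ and viewed, and the job is handed in when it is done.

Besides the shell and the picture viewer there is one more tool, called after "Request:" as a command line: name --argument value ..., lists and objects as JSON in quotes. step_arm: Moves the arm, as the interface text tells. Its arguments: {"type":"object","properties":{"targets":{"type":"string"}},"required":["targets"]}

```bash
mkdir -p pics
cat > h.py <<'E'
import numpy as np,cv2
from station import monitor, read_camera, camera_info, order
def cam(n):
    c=camera_info(n);f=240/np.tan(np.radians(c['fov_y']/2))
    K=np.array([[f,0,c['cx']],[0,f,c['cy']],[0,0,1]]);R=cv2.Rodrigues(np.array(c['rvec'],float))[0]
    return K,np.array(c['dist'],float),R,np.array(c['tvec'],float)
def ray(n,uv):
    K,d,R,t=cam(n);p=cv2.undistortPoints(np.array([[uv]],float),K,d)[0,0]
    return -R.T@t,R.T@np.array([p[0],p[1],1])
def onz(n,uv,z):
    o,d=ray(n,uv);return o+d*(z-o[2])/d[2]
def proj(n,P):
    K,d,R,t=cam(n);return cv2.projectPoints(np.array(P,float).reshape(-1,1,3),cv2.Rodrigues(R)[0],t,K,d)[0][:,0]
def two(a,b):
    (o,d),(p,e)=ray('side',a),ray('top',b)
    s=np.linalg.lstsq(np.c_[d,-e],p-o,rcond=None)[0];A=o+d*s[0];B=p+e*s[1];return (A+B)/2,np.linalg.norm(A-B)
def snap(n,f):
    i=read_camera(n);cv2.imwrite('pics/'+f,i[:,:,::-1]);return i
E
python3 - <<'E'
from h import *
for n in('side','top'):
    snap(n,n+'0.png');c=cam(n);print(n,-c[2].T@c[3],c[2][2])
print(monitor.observe())
E
```

```text
side [0.47360985 0.6300661  0.69506787] [ 0.08230722 -0.74000869 -0.66754226]
top [ 0.48078934 -0.01991881  0.75690501] [ 0.13964824  0.00490008 -0.99018905]
{'time': 0.1, 'joint_pos': array([-54.76490223,  28.75051744, -24.45475268,  88.88628487,
        12.65245694,  65.22325528, -12.04810592]), 'joint_vel': array([ 0.00090068, -0.1079877 ,  0.07531222, -0.17370915,  0.06853578,
        0.00998176,  0.11350083]), 'tau': array([-1.23104313e-02, -5.70804012e+01, -5.83884448e+00, -2.81752127e+01,
        1.05640540e-02,  5.35276107e-03, -9.31150964e-06]), 'position': array([0.2237798 , 0.60956589, 0.23033523]), 'ee_rot': array([[ 3.44472881e-01, -6.73177836e-04, -9.38796028e-01],
       [ 9.38794438e-01, -1.72809318e-03,  3.44473536e-01],
       [-1.85421897e-03, -9.99998280e-01,  3.66943709e-05]]), 'force': array([-0.23261579,  0.20064063,  0.4885531 ]), 'ft_torque': array([-0.00129674,  0.05748755, -0.00509259]), 'width': 0.9994590496159045}
```

View pics/side0.png

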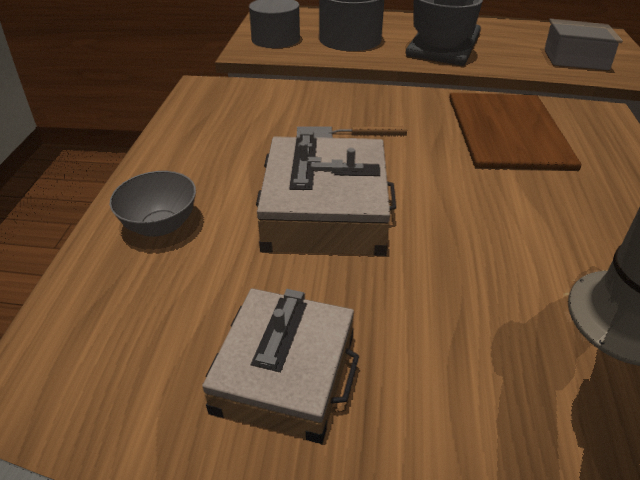

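View pics/top0.png

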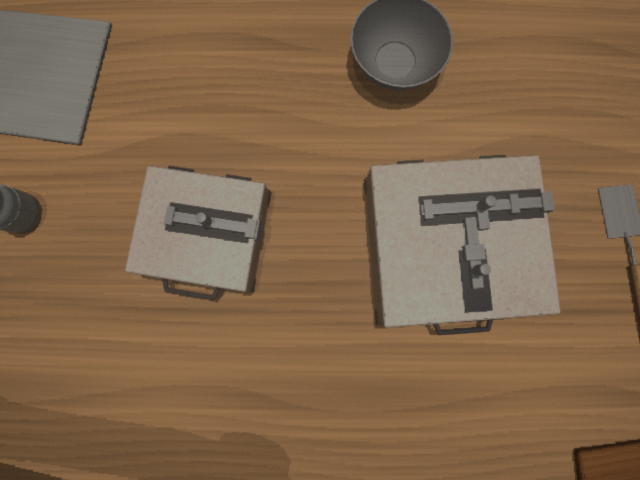

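The top view shows the large case on the right: keeper knob near (484,269), bolt knob near (490,201), handle at the bottom (about 463,327). The small case is on the left. In the side view the keeper knob is near (351,152) and the bolt knob near (305,143). I'll zoom in to measure.

Run:
```python
import cv2
t=cv2.imread('pics/top0.png')[150:340,360:570];s=cv2.imread('pics/side0.png')[115:265,250:410]
cv2.imwrite('pics/t1.png',cv2.resize(t,None,fx=3,fy=3,interpolation=2));cv2.imwrite('pics/s1.png',cv2.resize(s,None,fx=4,fy=4,interpolation=2)[:600])
from h import *
i=cv2.imread('pics/top0.png');h=cv2.cvtColor(i,cv2.COLOR_BGR2HSV)
m=((h[...,1]<60)&(h[...,2]>120)).astype('uint8')
m[:,:330]=0;m[:140]=0;m[:,570:]=0
m=cv2.morphologyEx(m,cv2.MORPH_CLOSE,np.ones((5,5)))
c=max(cv2.findContours(m,0,2)[0],key=cv2.contourArea)
q=cv2.approxPolyDP(cv2.convexHull(c),8,True)[:,0];print(q)
P=np.array([onz('top',p,.1) for p in q]);print(P,np.linalg.norm(P-np.roll(P,-1,0),axis=1))
```

```text
[[537 156]
 [559 312]
 [385 326]
 [371 167]]
[[ 0.68962698 -0.34609017  0.1       ]
 [ 0.45553875 -0.36461864  0.1       ]
 [ 0.43611086 -0.11009461  0.1       ]
 [ 0.66978683 -0.09225811  0.1       ]] [0.23482037 0.25526442 0.23435572 0.25460626]
```

View pics/t1.png

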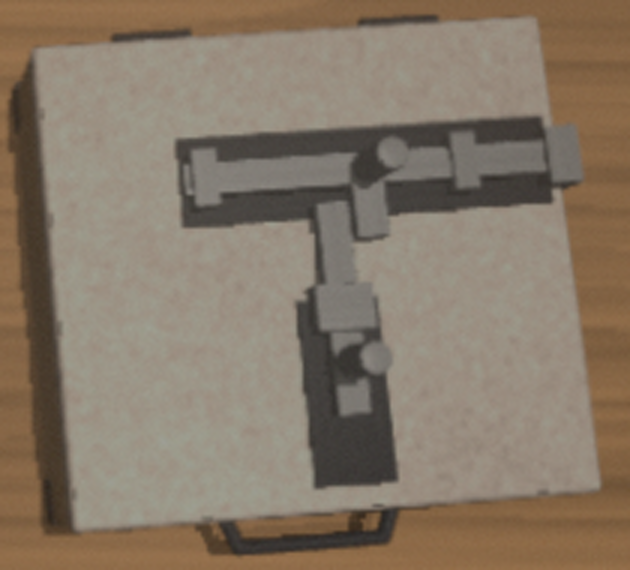

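View pics/s1.png

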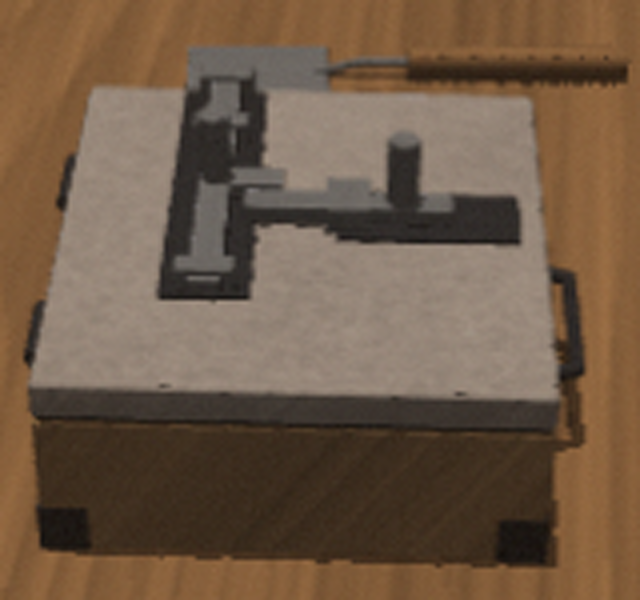

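Run:
```python
from h import *
k=onz('top',(485.3,269.3),.147);b=onz('top',(491.3,201.3),.147)
print(k,b,two((351.25,149.5),(485.3,269.3)),onz('side',(351.25,149.5),.147))
a=np.radians(4.45);R=np.array([[np.cos(a),-np.sin(a)],[np.sin(a),np.cos(a)]])
print(R.T@(b-k)[:2], R)
# knob base check, shaded base of posts; shut tips
print(monitor.observe()['ee_rot'])
```

```text
[ 0.51485567 -0.24084276  0.147     ] [ 0.60878668 -0.2534897   0.147     ] (array([ 0.51378931, -0.24141462,  0.14540146]), np.float64(0.0023078996749913007)) [ 0.51251927 -0.23880083  0.147     ]
[ 0.09266659 -0.01989683] [[ 0.99698542 -0.07758909]
 [ 0.07758909  0.99698542]]
[[ 3.44472881e-01 -6.73177836e-04 -9.38796028e-01]
 [ 9.38794438e-01 -1.72809318e-03  3.44473536e-01]
 [-1.85421897e-03 -9.99998280e-01  3.66943709e-05]]
```

Case yaw is about 4.5°. The knobs sit 92.7 mm and -19.9 mm apart, against a nominal 90 and -22, which fits the starting slack. I'll grip with the jaws along the case's y for both knobs, starting with a turn of -24.5° about tool y and a move across.

Request:
step_arm --targets "0 0 0 0 -0.9 0 1;0 0 0 0 -0.9 0 1;0 0 0 0 -0.9 0 1;0 0 0 0 -0.88 0 1;-0.068 0 -0.028 0 0 0 1;-0.068 0 -0.028 0 0 0 1;-0.068 0 -0.028 0 0 0 1;-0.068 0 -0.028 0 0 0 1;-0.068 0 -0.028 0 0 0 1;-0.068 0 -0.028 0 0 0 1;-0.068 0 -0.028 0 0 0 1;-0.068 0 -0.028 0 0 0 1"

```text
time: 1.1
position: [0.3571, 0.3458, 0.231]
ee_rot: [[-0.078, -0.0, -0.997], [0.997, -0.0, -0.078], [-0.0, -1.0, 0.0]]
force: [-0.5, -0.1, -0.2]
width: 1.0
```

Request:
step_arm --targets "-0.068 0 -0.028 0 0 0 1;-0.068 0 -0.028 0 0 0 1;-0.068 0 -0.028 0 0 0 1;-0.068 0 -0.028 0 0 0 1;-0.068 0 -0.028 0 0 0 1;-0.068 0 -0.028 0 0 0 1;0 0 0 0 0 0 1;0 0 0 0 0 0 1"

```text
time: 1.77
position: [0.457, 0.1483, 0.2309]
ee_rot: [[-0.072, -0.001, -0.997], [0.997, -0.001, -0.072], [-0.001, -1.0, 0.001]]
force: [-0.1, 0.7, 0.0]
width: 1.0
```

```bash
cat >> h.py <<'E'
def go(p):
    s=monitor.observe();d=s['ee_rot'].T@(np.array(p)-s['position']);return d/.5
def st():
    s=monitor.observe();print(s['time'],s['position'].round(4),s['force'].round(1),round(s['width'],3),np.degrees(np.arctan2(s['ee_rot'][1,0],s['ee_rot'][0,0])).round(2),s['ee_rot'][2].round(4),s['joint_pos'].round(0))
E
python3 - <<'E'
from h import *
st();print(go((.5143,-.241,.2)))
E
```

```text
1.7667 [0.457  0.1483 0.2309] [-0.1  0.7  0. ] 1.0 94.14 [-6.e-04 -1.e+00  8.e-04] [ -5.  10. -18. 113.   4.  58.  69.]
[-0.78475555  0.06221089 -0.05814509]
```

Request:
step_arm --targets "-0.0785 0.004 -0.0058 0 0 0 1;-0.0785 0.004 -0.0058 0 0 0 1;-0.0785 0.004 -0.0058 0 0 0 1;-0.0785 0.004 -0.0058 0 0 0 1;-0.0785 0.004 -0.0058 0 0 0 1;-0.0785 0.004 -0.0058 0 0 0 1;-0.0785 0.004 -0.0058 0 0 0 1;-0.0785 0.004 -0.0058 0 0 0 1;-0.0785 0.004 -0.0058 0 0 0 1;-0.0785 0.004 -0.0058 0 0 0 1;0 0 0 0 0 0 1;0 0 0 0 0 0 1"

```text
time: 2.77
position: [0.5155, -0.2394, 0.2105]
ee_rot: [[-0.075, -0.001, -0.997], [0.997, 0.0, -0.075], [0.0, -1.0, 0.001]]
force: [-0.4, 1.2, -0.9]
width: 0.998
```

Run:
```python
from h import *
st();print(go((.5143,-.241,.12)));i=snap('side','s2.png');cv2.imwrite('pics/s2z.png',cv2.resize(i[40:260,230:430],None,fx=3,fy=2.7)[:600,:,::-1])
print(proj('side',[(.5143,-.241,.147)]))
```

```text
2.7667 [ 0.5155 -0.2394  0.2105] [-0.4  1.2 -0.9] 0.998 94.27 [ 5.0e-04 -1.0e+00  1.1e-03] [ 25.  20.  -3. 103.   1.  58. 115.]
[-0.0029989   0.18090905  0.00246341]
[[350.40623462 148.83029086]]
```

View pics/s2z.png

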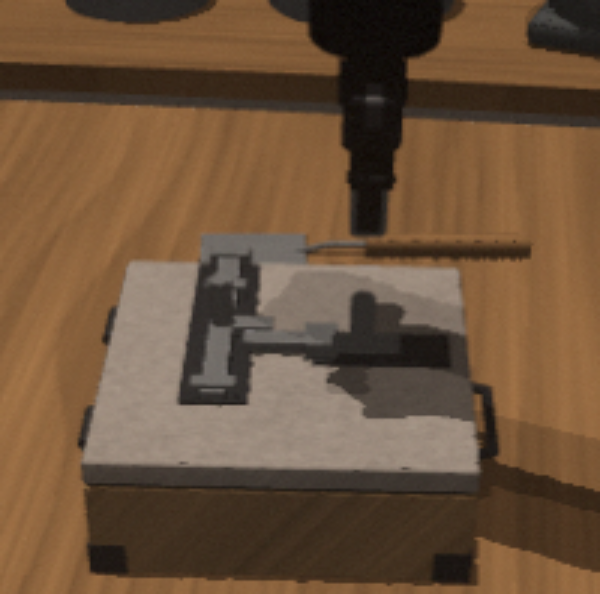

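The gripper is above the keeper knob, which shows at full-image (351,150) with the gripper directly over it. Descending and gripping.

Request:
step_arm --targets "-0.003 0.036 0.0025 0 0 0 1;0 0.036 0 0 0 0 1;0 0.036 0 0 0 0 1;0 0.036 0 0 0 0 1;0 0.036 0 0 0 0 1;0 0 0 0 0 0 1;0 0 0 0 0 0 0;0 0 0 0 0 0 0;0 0 0 0 0 0 -0.4;0 0 0 0 0 0 -0.4"

```text
time: 3.65
position: [0.5157, -0.2397, 0.1227]
ee_rot: [[-0.078, 0.002, -0.997], [0.997, -0.001, -0.078], [-0.001, -1.0, -0.002]]
force: [-0.3, 0.2, -0.5]
width: 0.452
```

Run:
```python
from h import *
st();i=snap('side','s3.png');cv2.imwrite('pics/s3z.png',cv2.resize(i[90:240,240:420],None,fx=4,fy=4)[:600,:,::-1])
i=snap('top','t3.png');cv2.imwrite('pics/t3z.png',cv2.resize(i[150:340,360:570],None,fx=3,fy=3)[:,:,::-1])
```

```text
3.65 [ 0.5157 -0.2397  0.1227] [-0.3  0.2 -0.5] 0.452 94.49 [-9.0e-04 -1.0e+00 -2.1e-03] [ 25.  26.  -3. 107.   2.  47. 115.]
```

View pics/s3z.png

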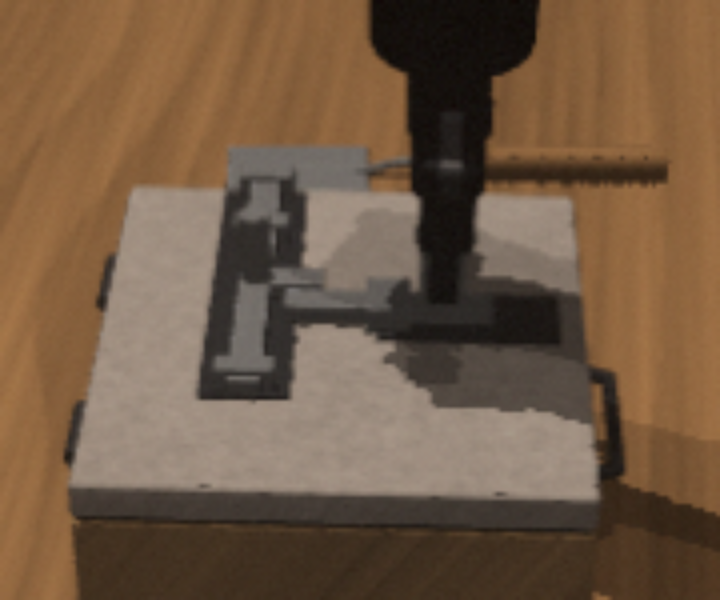

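View pics/t3z.png

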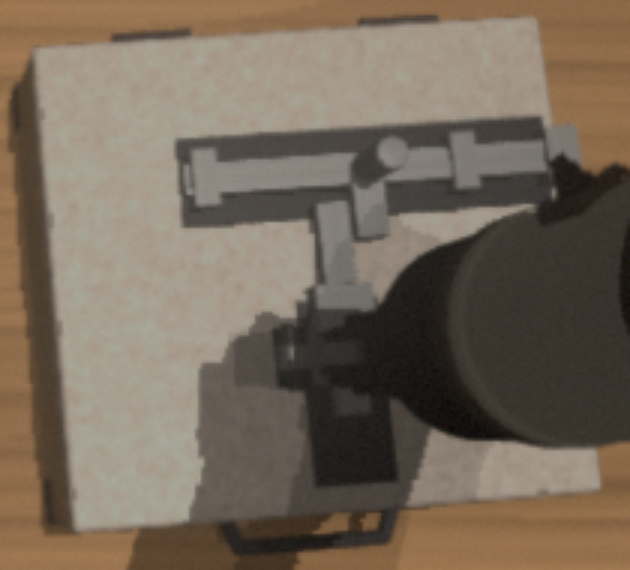

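The knob is hidden between the fingers, with one pad visible at about (455,268) in the top view. Closing.

Request:
step_arm --targets "0 0.004 0 0 0 0 -0.6;0 0 0 0 0 0 -1;0 0 0 0 0 0 -1;0 0 0 0 0 0 -1;0 0 0 0 0 0 -1;0 0 0 0 0 0 -1;0 0 0 0 0 0 -1"

```text
time: 4.33
position: [0.5153, -0.2407, 0.1201]
ee_rot: [[-0.077, 0.002, -0.997], [0.997, -0.001, -0.077], [-0.001, -1.0, -0.001]]
force: [-0.5, -1.2, 5.9]
width: 0.163
```

Request:
step_arm --targets "0 0 0.01 0 0 0 -1;0 0 0.01 0 0 0 -1;0 0 0.01 0 0 0 -1;0 0 0.01 0 0 0 -1;0 0 0 0 0 0 -1"

```text
time: 4.75
position: [0.4941, -0.2422, 0.1201]
ee_rot: [[-0.077, 0.001, -0.997], [0.997, -0.001, -0.077], [-0.001, -1.0, -0.001]]
force: [0.2, -2.2, 8.3]
width: 0.167
```

Run:
```python
from h import *
st()
i=snap('top','t4.png');cv2.imwrite('pics/t4z.png',cv2.resize(i[150:340,360:570],None,fx=3,fy=3)[:,:,::-1])
```

```text
4.75 [ 0.4941 -0.2422  0.1201] [ 0.2 -2.2  8.3] 0.167 94.41 [-1.1e-03 -1.0e+00 -8.0e-04] [ 26.  25.  -3. 109.   2.  46. 116.]
```

View pics/t4z.png

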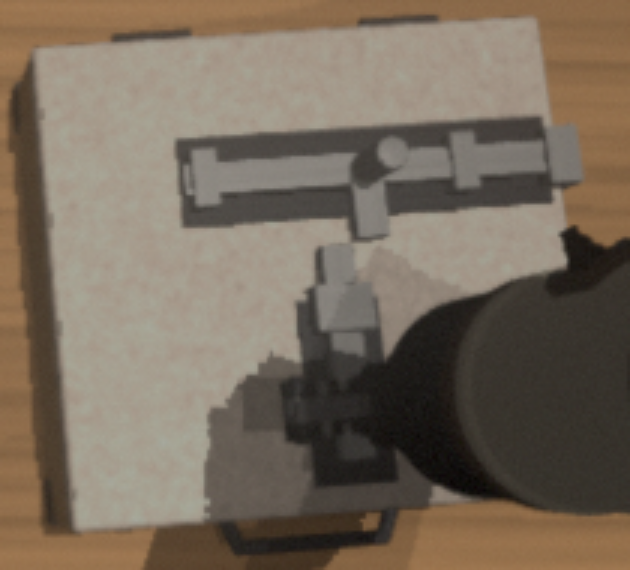

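The keeper is following: its bar's rear end went from row 217 to 231 in the full image. Drawing the rest until the hard stop.

Request:
step_arm --targets "0 0 0.01 0 0 0 -1;0 0 0.01 0 0 0 -1;0 0 0.01 0 0 0 -1;0 0 0.004 0 0 0 -1;0 0 0 0 0 0 -1"

```text
time: 5.22
position: [0.4774, -0.2435, 0.1201]
ee_rot: [[-0.077, 0.001, -0.997], [0.997, -0.001, -0.077], [-0.001, -1.0, -0.001]]
force: [1.5, -2.3, 7.8]
width: 0.166
```

Request:
step_arm --targets "0 0 0.004 0 0 0 -1;0 0 0.004 0 0 0 -1;0 0 0 0 0 0 -1"

```text
time: 5.47
position: [0.4739, -0.2437, 0.1201]
ee_rot: [[-0.077, 0.002, -0.997], [0.997, -0.001, -0.077], [-0.001, -1.0, -0.002]]
force: [2.2, -3.1, 7.2]
width: 0.165
```

Request:
step_arm --targets "0 0 0.004 0 0 0 -1;0 0 0 0 0 0 -1;0 0 0 0 0 0 -1"

```text
time: 5.72
position: [0.4739, -0.2437, 0.1201]
ee_rot: [[-0.078, 0.005, -0.997], [0.997, -0.002, -0.078], [-0.002, -1.0, -0.005]]
force: [7.9, -3.1, 2.2]
width: 0.162
```

Request:
step_arm --targets "0 0 0.004 0 0 0 -1;0 0 0 0 0 0 -1;0 0 0 0 0 0 -1"

```text
time: 5.97
position: [0.4739, -0.2437, 0.1202]
ee_rot: [[-0.079, 0.009, -0.997], [0.997, -0.002, -0.079], [-0.003, -1.0, -0.008]]
force: [11.9, -3.6, -3.6]
width: 0.166
```

The TCP has stopped dead while the force rises, so this is the hard stop. Relaxing the overtravel, then opening and lifting.

Request:
step_arm --targets "0 0 -0.006 0 0 0 -1;0 0 0 0 0 0 -1;0 0 0 0 0 0 0;0 0 0 0 0 0 0;0 0 0 0 0 0 0.2;0 -0.04 0 0 0 0 0.2;0 -0.04 0 0 0 0 0.2;0 -0.04 0 0 0 0 0.2;0 -0.04 0 0 0 0 0.2;0 0 0 0 0 0 0.2"

```text
time: 6.8
position: [0.474, -0.2435, 0.2024]
ee_rot: [[-0.078, 0.004, -0.997], [0.997, -0.002, -0.078], [-0.002, -1.0, -0.004]]
force: [1.1, -0.4, 0.3]
width: 0.595
```

Run:
```python
from h import *
st()
i=snap('top','t5.png');cv2.imwrite('pics/t5z.png',cv2.resize(i[150:340,360:570],None,fx=3,fy=3)[:,:,::-1])
i=snap('side','s5.png');cv2.imwrite('pics/s5z.png',cv2.resize(i[90:240,240:420],None,fx=4,fy=4)[:600,:,::-1])
print(go((.608,-.2533,.2)))
```

```text
6.8 [ 0.474  -0.2435  0.2024] [ 1.1 -0.4  0.3] 0.595 94.46 [-0.0019 -1.     -0.0036] [ 27.  17.  -3. 108.   1.  55. 118.]
[-0.04204866 -0.00146153 -0.26890485]
```

View pics/t5z.png

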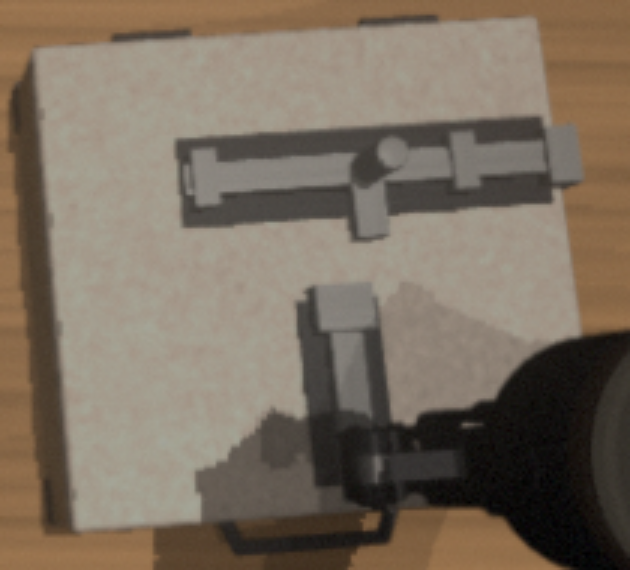

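View pics/s5z.png

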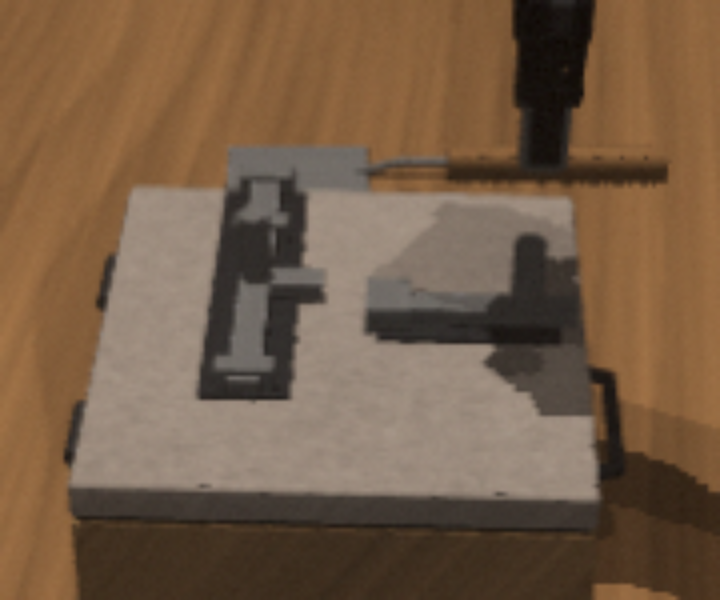

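The keeper's bar is now fully clear of the lug (bar end at the guide, full-image ~(474,246)). Moving over the bolt knob.

Request:
step_arm --targets "-0.0053 0 -0.0336 0 0 0 0.2;-0.0053 0 -0.0336 0 0 0 0.2;-0.0053 0 -0.0336 0 0 0 0.2;-0.0053 0 -0.0336 0 0 0 0.2;-0.0053 0 -0.0336 0 0 0 0.2;-0.0053 0 -0.0336 0 0 0 0.2;-0.0053 0 -0.0336 0 0 0 0.2;-0.0053 0 -0.0336 0 0 0 0.2;0 0 0 0 0 0 0.2;0 0 0 0 0 0 0.2"

```text
time: 7.73
position: [0.6074, -0.2528, 0.1969]
ee_rot: [[-0.079, -0.004, -0.997], [0.997, 0.002, -0.079], [0.002, -1.0, 0.004]]
force: [-1.0, -0.5, -0.2]
width: 0.602
```

Run:
```python
from h import *
st()
i=snap('side','s6.png');cv2.imwrite('pics/s6z.png',cv2.resize(i[90:240,240:420],None,fx=4,fy=4)[:600,:,::-1])
print(go((.608,-.2533,.119)))
```

```text
7.7333 [ 0.6074 -0.2528  0.1969] [-1.  -0.5 -0.2] 0.602 94.51 [ 0.002  -1.      0.0036] [ 23.  30.  -3.  90.   2.  61. 113.]
[-0.00060757  0.15647485 -0.00307905]
```

View pics/s6z.png

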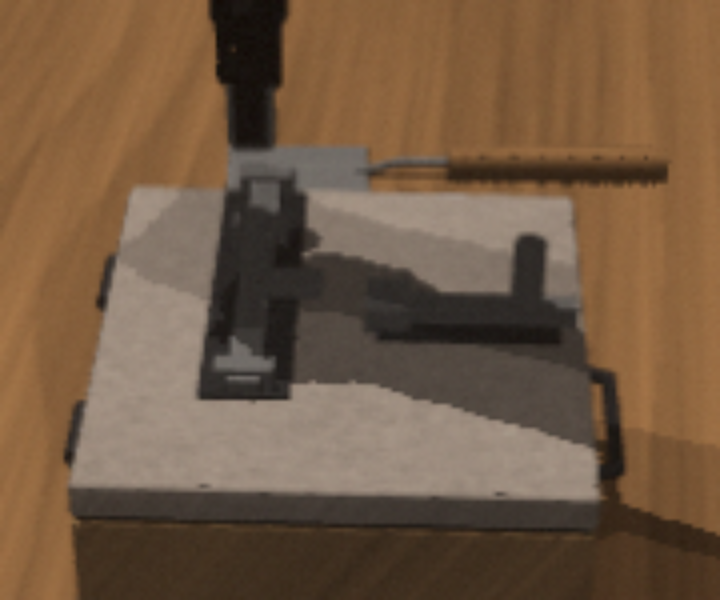

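The fingers at (303,125) are lined up above the bolt knob. Descending and gripping.

Request:
step_arm --targets "0 0.038 0 0 0 0 0.2;0 0.038 0 0 0 0 0.2;0 0.038 0 0 0 0 0.2;0 0.039 0 0 0 0 0.2;0 0 0 0 0 0 0.2;0 0 0 0 0 0 0;0 0 0 0 0 0 -0.4;0 0 0 0 0 0 -0.6;0 0 0 0 0 0 -1;0 0 0 0 0 0 -1;0 0 0 0 0 0 -1;0 0 0 0 0 0 -1"

```text
time: 8.78
position: [0.6091, -0.254, 0.1247]
ee_rot: [[-0.078, 0.002, -0.997], [0.997, -0.001, -0.078], [-0.001, -1.0, -0.002]]
force: [-2.1, 1.1, 7.1]
width: 0.162
```

Request:
step_arm --targets "0 0 0 0 0 0 -1;0.01 0 0 0 0 0 -1;0.01 0 0 0 0 0 -1;0.01 0 0 0 0 0 -1;0.01 0 0 0 0 0 -1;0 0 0 0 0 0 -1"

```text
time: 9.28
position: [0.6077, -0.2339, 0.1247]
ee_rot: [[-0.078, 0.002, -0.997], [0.997, -0.001, -0.078], [-0.002, -1.0, -0.002]]
force: [-2.2, -0.8, 8.3]
width: 0.165
```

Run:
```python
from h import *
st()
i=snap('top','t7.png');cv2.imwrite('pics/t7z.png',cv2.resize(i[150:340,360:570],None,fx=3,fy=3)[:,:,::-1])
```

```text
9.2833 [ 0.6077 -0.2339  0.1247] [-2.2 -0.8  8.3] 0.165 94.48 [-0.0016 -1.     -0.002 ] [ 21.  33.  -3.  94.   2.  52. 111.]
```

View pics/t7z.png

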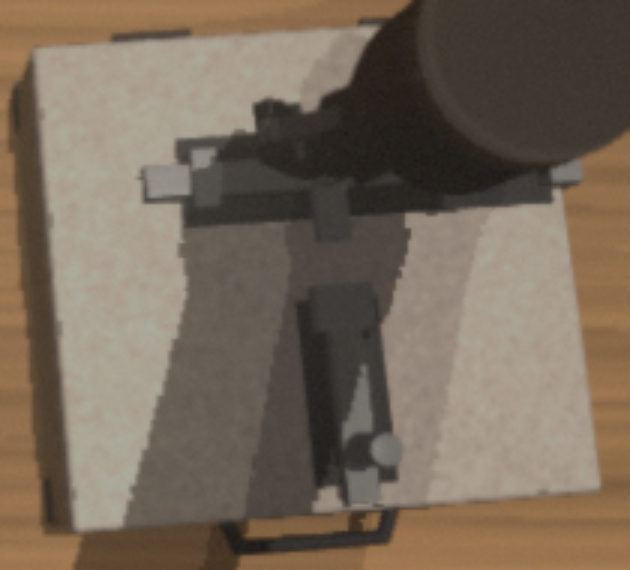

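The bolt is sliding: its bar end now shows at full-image (408,211), and the lug has passed the keeper line. About 33 mm remains.

Request:
step_arm --targets "0.01 0 0 0 0 0 -1;0.01 0 0 0 0 0 -1;0.01 0 0 0 0 0 -1;0.01 0 0 0 0 0 -1;0.01 0 0 0 0 0 -1;0.008 0 0 0 0 0 -1;0 0 0 0 0 0 -1;0 0 0 0 0 0 -1"

```text
time: 10.0
position: [0.6055, -0.205, 0.1247]
ee_rot: [[-0.078, 0.002, -0.997], [0.997, -0.001, -0.078], [-0.001, -1.0, -0.002]]
force: [-1.2, -0.1, 8.0]
width: 0.162
```

Request:
step_arm --targets "0.004 0 0 0 0 0 -1;0.004 0 0 0 0 0 -1;0 0 0 0 0 0 -1;0 0 0 0 0 0 -1"

```text
time: 10.33
position: [0.6053, -0.2018, 0.1246]
ee_rot: [[-0.077, 0.003, -0.997], [0.997, -0.002, -0.077], [-0.002, -1.0, -0.003]]
force: [-1.0, -1.2, 7.3]
width: 0.16
```

Request:
step_arm --targets "0.004 0 0 0 0 0 -1;0 0 0 0 0 0 -1;0 0 0 0 0 0 -1"

```text
time: 10.58
position: [0.6052, -0.2009, 0.1247]
ee_rot: [[-0.077, 0.003, -0.997], [0.997, -0.003, -0.077], [-0.003, -1.0, -0.003]]
force: [-1.4, -2.8, 6.7]
width: 0.161
```

Request:
step_arm --targets "0.004 0 0 0 0 0 -1;0.004 0 0 0 0 0 -1;0 0 0 0 0 0 -1;0 0 0 0 0 0 -1"

```text
time: 10.92
position: [0.6052, -0.2008, 0.1247]
ee_rot: [[-0.074, 0.005, -0.997], [0.997, -0.007, -0.074], [-0.007, -1.0, -0.004]]
force: [2.0, -10.7, 3.0]
width: 0.161
```

Request:
step_arm --targets "0.004 0 0 0 0 0 -1;0 0 0 0 0 0 -1;0 0 0 0 0 0 -1"

```text
time: 11.17
position: [0.6052, -0.2007, 0.1247]
ee_rot: [[-0.073, 0.006, -0.997], [0.997, -0.009, -0.073], [-0.01, -1.0, -0.005]]
force: [1.7, -13.7, 0.9]
width: 0.162
```

Hard stop: the position is fixed and the force is rising. Relaxing, opening, lifting, and moving off towards +y for a clear view.

Request:
step_arm --targets "-0.01 0 0 0 0 0 -1;0 0 0 0 0 0 -1;0 0 0 0 0 0 0;0 0 0 0 0 0 0;0 0 0 0 0 0 0.2;0 -0.04 0 0 0 0 0.2;0 -0.04 0 0 0 0 0.2;0 -0.04 0 0 0 0 0.2;0 -0.04 0 0 0 0 0.2;0 -0.04 0 0 0 0 0.2;0 0 0 0 0 0 0.2"

```text
time: 12.08
position: [0.6066, -0.1976, 0.2272]
ee_rot: [[-0.079, 0.007, -0.997], [0.997, -0.001, -0.079], [-0.002, -1.0, -0.006]]
force: [1.3, 0.2, -0.2]
width: 0.597
```

Request:
step_arm --targets "0.08 0 0.02 0 0 0 0.2;0.08 0 0.02 0 0 0 0.2;0.08 0 0.02 0 0 0 0.2;0.08 0 0.02 0 0 0 0.2;0.08 0 0.02 0 0 0 0.2;0.08 0 0.02 0 0 0 0.2;0.08 0 0.02 0 0 0 0.2;0 0 0 0 0 0 0.2;0 0 0 0 0 0 0.2"

```text
time: 12.83
position: [0.511, 0.0796, 0.2222]
ee_rot: [[-0.085, -0.001, -0.996], [0.996, 0.001, -0.085], [0.001, -1.0, 0.001]]
force: [0.2, -1.3, -0.5]
width: 0.599
```

Run:
```python
from h import *
st()
i=snap('top','t8.png');cv2.imwrite('pics/t8z.png',cv2.resize(i[150:340,360:570],None,fx=3,fy=3)[:,:,::-1])
snap('side','s8.png')
```

```text
12.8333 [0.511  0.0796 0.2222] [ 0.2 -1.3 -0.5] 0.599 94.88 [ 0.001  -1.      0.0011] [ -2.  14. -11. 109.   3.  57.  80.]
```

View pics/t8z.png

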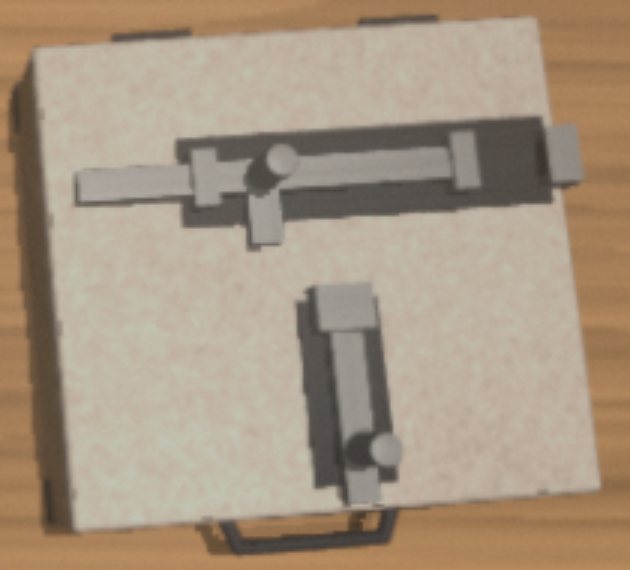

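View pics/s8.png

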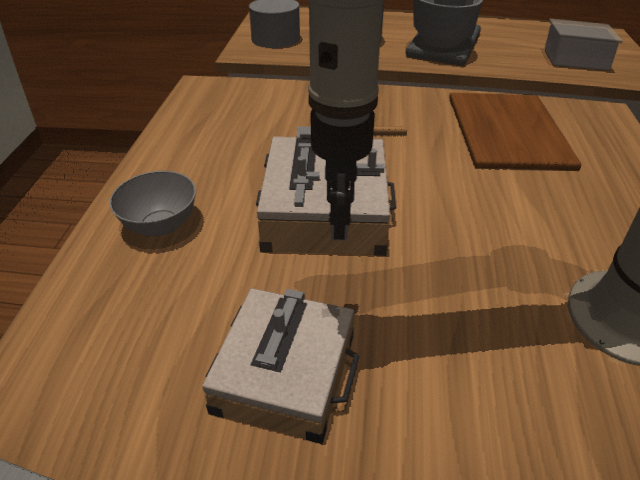

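Both bolts are drawn back: the bolt knob is at full-image (454,204) and the keeper knob at (488,300). The small case's bolt looks unchanged. Checking the travel in numbers.

Run:
```python
from h import *
k=onz('top',(488.3,299.7),.147);b=onz('top',(453.7,203.7),.147)
a=np.radians(4.45);R=np.array([[np.cos(a),-np.sin(a)],[np.sin(a),np.cos(a)]])
print(R.T@(b-k)[:2],'want 135,33',R.T@(k-[.51486,-.24084,.147])[:2],R.T@(b-[.60879,-.25349,.147])[:2])
A=cv2.imread('pics/top0.png')[150:310,110:280].astype(int);B=cv2.imread('pics/t8.png')[150:310,110:280].astype(int)
A=cv2.imread('pics/side0.png')[285:375,250:310].astype(int);B=cv2.imread('pics/s8.png')[285:375,250:310].astype(int);print('small diff',abs(A-B).mean())
```

```text
[0.13384759 0.0322609 ] want 135,33 [-0.04086475  0.00070981] [0.0003175  0.05287052]
small diff 12.767160493827161
```

Run:
```python
from h import *
print(order.close_job())
```

```text
the job is handed in; nothing more can be done
None
```

Both bolts on the large case are drawn back, in the order asked: the keeper first, then the long bolt. I gripped each knob and pulled until the tool stopped moving and the force rose to about 12–14 N. I then eased off, let go and moved the arm clear. The last state reading was at about 12.8 s of the 43 s allowed.

**Travel:** in the final pictures the keeper had moved about 41 mm and the bolt about 53 mm from where they started, since both began slightly open. The knobs ended 133.8 mm and 32.3 mm apart along the case's x and y. Fully open should give 135 and 33 mm, so they agree within the 2 mm calibration error.

**Small case:** I never touched it, and its knob looks to be in the same place in the side view. A pixel comparison of its bolt did show a mean difference of 12.8 grey levels. I put that down to shadow or exposure but did not check it further.

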